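# Line up the scanner drum, then hold the reference tile flush with a spacer

## Robot

A 6-joint arm with a two-finger parallel gripper is mounted at the origin on a cart in front of the work surface, level with it; the furniture and walls round the work are solid. World frame = base frame: x ahead of the robot, y to its left, z up, the work surface at z = 0. Lengths are in mm, angles in rad, forces in N, time in s.
With the tool pointing down it reaches from about 325 to 900 mm from the base axis. Payload 6.1 kg.
Tool frame: the origin (TCP) lies on the centre line of the jaws, within the pads' length; the fingertips stand 14 mm ahead of it and the grasp point (between the pads) lies 5 mm behind it; z points along the fingers, x is the direction in which the jaws open and shut, and the axes are right-handed (so a half turn about z gives the same grasp; the last joint's range is limited). The gripper opens to 87 mm and grips with 3 to 60 N. Pads are 19 mm wide; open, the fingers measure 117 mm over their backs; the gripper's body (75 mm by 190 mm) begins 51 mm behind the grasp point.
Start: joints at [1.061, 0.22, 1.526, -0, 1.395, -0.126], TCP at [234.027, 579.523, 236.538] pointing down, gripper open.
Joint ranges: [-2.98, 2.98], [-0.91, 2.08], [0.09, 2.57], [-1.24, 4.39], [0.2, 2.65], [-2.68, 2.68]. Speed limits (rad/s): [2.57, 2.57, 3.01, 3.14, 3.14, 3.14].

## Interface

Orientations are given as a unit quaternion [x, y, z, w].
In Python, from bench import sensors, optics, workorder gives the robot as it stands.
- The arm moves only by the shell command python3 -m jog 'ROWS' [FORCE]. ROWS is JSON, a list of rows, each a list of 7 numbers: the finger opening in cm, from 0 to 8.7, then the shift along the tool's x, y, z in cm, then the turn, a rotation vector about the tool's x, y, z in degrees. A call has 1 to 8 rows; each row is the pose to reach, as a shift and turn from the pose commanded when the call began, along the tool's axes at that moment; what a row does not reach only later rows make up. A row lasts 1/12 s, in which the tool goes at most 41.7 mm and 7.16 degrees, less where a joint would pass 70% of its speed; a pose out of reach is approached as far as the arm can. A call with a gripper value outside its range is refused whole. The fingers move at their own pace and stop on an object; FORCE is the grip in N (left out, the last holds). Time passes only in rows, so rows that repeat a pose let the fingers close. It gives the time, the measured TCP pose, the force and the opening at its end, in the units of the state.
- sensors.state(): the state, without advancing time (a new reading comes with each control period).
- optics.snapshot(name): name is "scene" or "top"; returns a dict with "frame" (400x640x3 uint8, red, green, blue), "fovy" (degrees; the focal length in pixels is half the picture's height over the tangent of half this angle, whatever the lens; pixels are square), "cx", "cy" (the principal point, pixels), "k1" (the pictures are not rectified: a ray, as slopes to the right and down, at radius r is drawn at 1 + k1 r^2 times it, then the intrinsics apply), "origin" and "rotation" of the camera in the world. Camera axes: x right, y up, looking along -z (the intrinsics and any distortion apply to the point x, -y, -z); pixel columns grow to the right and rows downward; lengths in mm; the calibration is good to about 2 mm. A picture is of the moment at which its call begins. There is no depth.
- workorder.finish_job(): hands the job in, once; it reports no verdict.
The state is a dict: "t": time; "qpos": joint angles; "joint_velocities": joint speeds; "tau": joint torques, N m; "tcp_pos": TCP position; "eef_rot": TCP orientation; "ft_force": force on the tool from outside, world axes, zero at the start; "moment": the same for the moment, N m; "opening": finger opening in mm.
Only numpy, scipy, OpenCV 4.12 (cv2) and the standard library are available. Lean on these libraries where they do the work, as an engineer would, in place of code of your own. Each camera call takes 0.05 s, during which the arm holds its last target.

## Task

Get the bench scanner ready for its calibration shot: first turn the upright metal drum so that the dark line on its side squarely faces the scanner's window. Then take the white spacer from its rack, lower its blade at least half-way down into the one gap between a stop block and the sprung ceramic tile that is wide enough for it (clear of the base underneath), and with it press the tile gently back until it is flush with the steel frame behind. Finish while still gripping the spacer upright and holding the tile pressed flush; keep the gripper off the tile, do not force the spacer against the blocks, and leave the other things on the trolley where they are.

Things in the scene. Friction and masses are not known exactly. Their poses are not given: they have to be found in the camera images.
- stop_a: the short stop block; origin on the base plate at its end away from the tile
- stop_b: stop block, 52 mm long, origin likewise
- stop_c: stop block, 54 mm long, origin likewise
- station: bench scanner, fixed: base plate 200 (x) x 300 (y) x 12 mm, origin at the centre of its underside; x points away from the robot to the white housing (front face x +24, top 56 mm above the table). Drum at x -45, y +85, before the dark window, which looks along -x. Steel frame that takes the tile: face at x +20, y -17 to -133, top 55 mm up. Tile and stop blocks are centred on y -75
- drum (a joint): angle of the drum on its fixed upright axis (rad): 0 when the dark line faces the window squarely, positive is counter-clockwise seen from above; turns from -0.5 to 1.7, stiff enough to stay where it is left (about 0.04 N m); starts between 0.55 and 1.3
- drum_top (a point): centre of the top of the drum, on its axis, 72.5 mm above the table: a plain metal cylinder 44 mm in diameter, 58 mm tall, free all round (65 mm from its axis to the window); its x axis points to the dark line
- drum_mark (a point): point on the dark line on the drum's side, 22 mm from the axis, 59.5 mm above the table; the line runs up the side and on over the top to the axis
- tile (a joint): travel of the ceramic tile towards the frame (m): 0 standing off 5 mm (start), 0.005 flush with the frame. A spring pushes it off: 3 N at 0, 6 N at 0.005; it springs back when let go. The frame is a hard stop
- tile_face (a point): white ceramic tile on edge, 8 mm thick, 112 mm long in y, 44 mm high, top edge 58 mm above the table; it only slides along the scanner's x. This point is the middle of the top edge of its face towards the robot
- stop_a_face (a point): steel stop block 41 mm long, 30 wide, 40 high, on the scanner's base, reaching from a rail towards the tile. This point: middle of the top edge of its end face, 52 mm above the table; x points from it to the tile, z up. Gap to the tile at the start 16 mm; the only one the 8 mm spacer enters (21 mm with the tile flush). The blocks swap places between runs (seats 40 mm apart)
- stop_b_face (a point): steel stop block 52 mm long, 30 wide, 40 high, on the scanner's base, reaching from a rail towards the tile. This point: middle of the top edge of its end face, 52 mm above the table; x points from it to the tile, z up. Gap to the tile at the start 5 mm. The blocks swap places between runs (seats 40 mm apart)
- stop_c_face (a point): steel stop block 54 mm long, 30 wide, 40 high, on the scanner's base, reaching from a rail towards the tile. This point: middle of the top edge of its end face, 52 mm above the table; x points from it to the tile, z up. Gap to the tile at the start 3 mm. The blocks swap places between runs (seats 40 mm apart)
- spacer_center (a point): centre of the upright white plastic spacer, 85 mm tall, 50 g (starts 47.5 mm above the table). Lower 45 mm: blade 8 mm thick (x), 24 mm wide (y), its last 4 mm 5 x 21 mm; upper 40 mm: grip 14 mm thick (x), 30 mm wide (y). Same after a half turn. Grip across the 14 mm about 65 mm above the lower end, so that fingertips stay above the tile; in the gap its x lies along the scanner's x
- spacer_tip (a point): centre of the spacer's lower end, z up the spacer
- rack: grey block 56 (x) x 70 (y) x 30 mm, fixed, origin at the centre of its underside; the spacer stands in its middle slot, 10 x 26 mm and 25 mm deep (floor 5 mm above the table), long side along y; pull it straight up
- gauze_packet: flat carton 86 x 85 x 19 mm, bystander, origin at the centre of its underside
- dappen_dish: small glass dish 33 mm across, 26 mm high, bystander, origin at the centre of its underside
- needle_holder: scissor-like steel holder with ring handles 147 x 49 x 8 mm, bystander, origin at the centre of its underside
- timer: small white timer 62 x 62 x 21 mm, bystander, origin at the centre of its underside
- marker_pen: pen 17 x 135 x 16 mm, bystander, origin at the centre of its underside
Not all that is in view belongs to the job. Leave any blue look-alike of the part that bears spacer_center alone.

How it is judged (in metres and radians):
On the way, in this order (a step that is already met when the one before it is completed fails the run):
1. the drum's dark line faces the window, within about 9 degrees (value of joint drum between -0.15 and 0.15 rad), for 0.2 s.
2. the spacer's blade is down in the wide gap, drum still lined up (all of step 1 and z of spacer_tip in the frame of stop_a_face between -0.0385 and -0.016 m and y of spacer_tip in the frame of stop_a_face between -0.014 and 0.014 m and x of spacer_tip in the frame of stop_a_face between 0 and 0.025 m and angle between spacer_tip's own z axis and vertical below 0.2 rad), for 0.2 s.
At the end, for the whole second after the job is handed in: Drum line facing the window (0.15 rad). Gripper holds the spacer upright (0.2 rad), lower end 16 to 38.5 mm below the short block's top, within 14 mm of its middle, between block and tile; it presses the tile with over 2 N and the tile is within 1.5 mm of flush, at rest (all of step 2 and value of joint tile above 0.0035 m and contact force between spacer and tile above 2 N and contact force between the fingers and spacer above 2 N and velocity of joint tile below 0.01 m/s and linear speed of spacer below 0.02 m/s); the arm keeps its last pose, push and grip.
It fails at once if the gripper or arm touches the tile (contact force between any of the fingers, the arm and tile above 1 N).
It fails at once if the tile is pressed harder than 40 N (contact force between spacer and tile above 40 N).
It fails at once if the spacer is forced against a stop block (over 12 N) (contact force between spacer and stop_a above 12 N or contact force between spacer and stop_b above 12 N or contact force between spacer and stop_c above 12 N).
It fails at once if a bystander is moved by more than 15 mm (distance of any of gauze_packet, dappen_dish, needle_holder, timer, marker_pen from where it was at the start of the episode above 0.015 m).
It also fails if it takes over 58 s, if anything falls off the work surface, if the arm or the gripper's body presses on something with over 40 N, if the wrist force passes 120 N, or if a joint passes its speed limit or range.

## Working session

There is one attempt and no reset: what is moved stays moved. The work goes in short steps, Python scripts to look and compute and a shell command to move; the robot and the scene stay as the last step left them, time stands still between calls to the robot, and variables do not carry over. Pictures are saved under pics/ and viewed, and the job is handed in when it is done.

```bash
ls; mkdir -p pics
python3 - <<'E'
from bench import sensors, optics
import cv2
print(sensors.state())
for n in("scene","top"):
    s=optics.snapshot(n); f=s.pop("frame"); cv2.imwrite(f"pics/{n}0.png",f[:,:,::-1]); print(n,s)
E
```

```text
pics
{'t': 0.0, 'qpos': array([ 1.06091132e+00,  2.21207058e-01,  1.52760909e+00, -1.51097141e-05,
        1.39467729e+00, -1.26098473e-01]), 'joint_velocities': array([ 0.00119784, -0.00194304, -0.00035519,  0.00019098, -0.00173656,
       -0.00031136]), 'tau': array([ 2.45712381e-04, -4.94602883e+01, -3.87380576e+01,  6.98021217e-02,
        5.71266795e-02, -1.45486661e-04]), 'tcp_pos': array([233.74069725, 579.01562051, 235.45009852]), 'eef_rot': array([ 8.28984473e-01,  5.59270811e-01, -8.45102597e-04,  4.34859755e-04]), 'ft_force': array([ 0.25386754,  0.22140273, -0.00826742]), 'moment': array([-0.0149382 , -0.03735251,  0.00289936]), 'opening': 87.0807365078013}
scene {'fovy': 54.99855379908053, 'cx': 313.29857893637643, 'cy': 203.543874564965, 'k1': -0.06352700629736514, 'origin': array([ 113.23702464, -672.44114919,  672.61650832]), 'rotation': array([ 0.39933588, -0.12883498, -0.26658453,  0.86767799])}
top {'fovy': 52.81380624631174, 'cx': 319.46706148682875, 'cy': 201.19332887242354, 'k1': -0.05003523100386466, 'origin': array([ 386.03833725,  -66.35254481, 1284.88855827]), 'rotation': array([-0.02701824,  0.0348536 ,  0.70779475, -0.70504031])}
```

View pics/scene0.png

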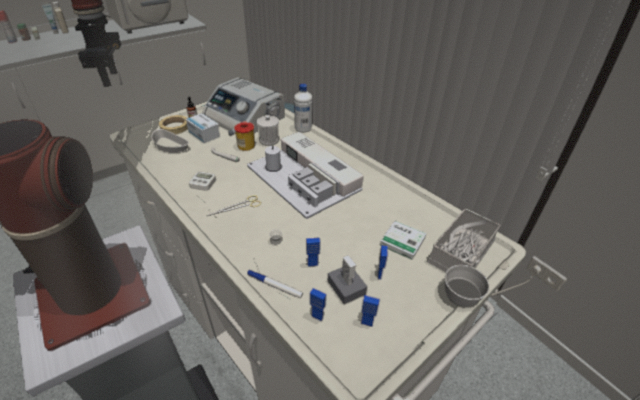

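View pics/top0.png

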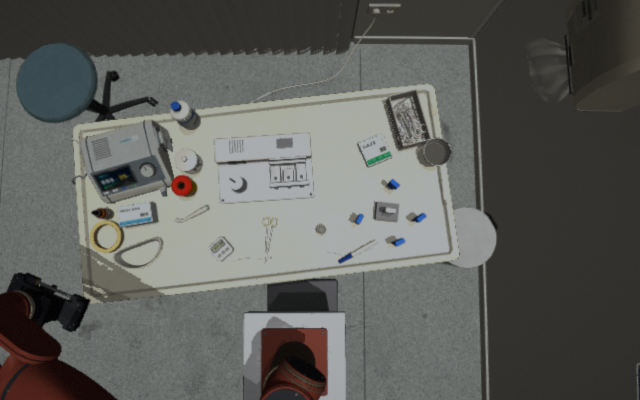

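```bash
cat > h.py <<'E'
import numpy as np, cv2
from scipy.spatial.transform import Rotation as R
from bench import optics, sensors
def cam(s):
    H,W=s['frame'].shape[:2]
    f=H/2/np.tan(np.radians(s['fovy'])/2)
    return f,np.array([s['cx'],s['cy']]),s['k1'],np.array(s['origin']),R.from_quat(s['rotation']).as_matrix()
def proj(s,P):
    f,c,k,o,M=cam(s); p=(np.atleast_2d(P)-o)@M
    u=np.c_[p[:,0]/-p[:,2],-p[:,1]/-p[:,2]]
    r2=(u**2).sum(1,keepdims=True)
    return c+f*u*(1+k*r2)
def ray(s,px):
    f,c,k,o,M=cam(s); d=(np.array(px,float)-c)/f; u=d.copy()
    for _ in range(20): u=d/(1+k*(u@u))
    v=M@np.array([u[0],-u[1],-1]); return o,v/np.linalg.norm(v)
def atz(s,px,z):
    o,v=ray(s,px); return o+v*(z-o[2])/v[2]
def tri(s1,p1,s2,p2):
    o1,v1=ray(s1,p1);o2,v2=ray(s2,p2)
    A=np.stack([v1,-v2],1); t=np.linalg.lstsq(A,o2-o1,rcond=None)[0]
    a=o1+v1*t[0];b=o2+v2*t[1]; return (a+b)/2,np.linalg.norm(a-b)
def crop(s,name,x0,y0,x1,y1,k,pts=None):
    im=s['frame'][:,:,::-1][y0:y1,x0:x1]
    im=cv2.resize(im,None,fx=k,fy=k,interpolation=cv2.INTER_CUBIC)
    im=np.ascontiguousarray(im)
    if pts is not None:
        for q in pts: cv2.circle(im,(int((q[0]+.5-x0)*k),int((q[1]+.5-y0)*k)),2,(0,0,255),-1)
    for x in range(x0,x1,10): cv2.putText(im,str(x),(int((x-x0)*k),8),0,.3,(0,255,255),1); cv2.line(im,(int((x-x0)*k),10),(int((x-x0)*k),14),(0,255,255),1)
    for y in range(y0,y1,10): cv2.putText(im,str(y),(0,int((y-y0)*k)+4),0,.3,(0,255,255),1)
    cv2.imwrite(f'pics/{name}.png',im)
E
python3 - <<'E'
from h import *
import pickle
S=optics.snapshot('scene');T=optics.snapshot('top')
pickle.dump((S,T),open('s0.pkl','wb'))
crop(S,'s_station',240,130,370,225,6)
crop(S,'s_rack',295,225,395,330,5)
crop(T,'t_station',210,130,320,206,7)
crop(T,'t_rack',345,170,435,250,7)
E
ls pics
```

```text
s_rack.png
s_station.png
scene0.png
t_rack.png
t_station.png
top0.png
```

View pics/s_station.png

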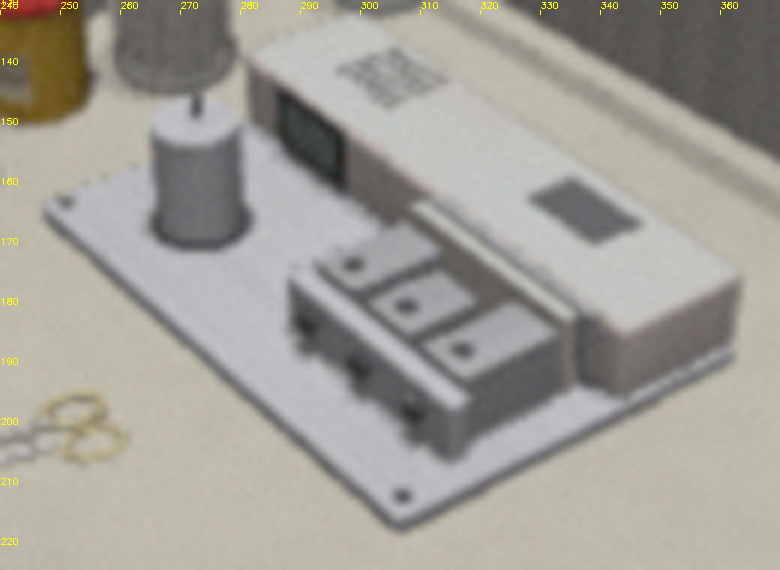

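View pics/s_rack.png

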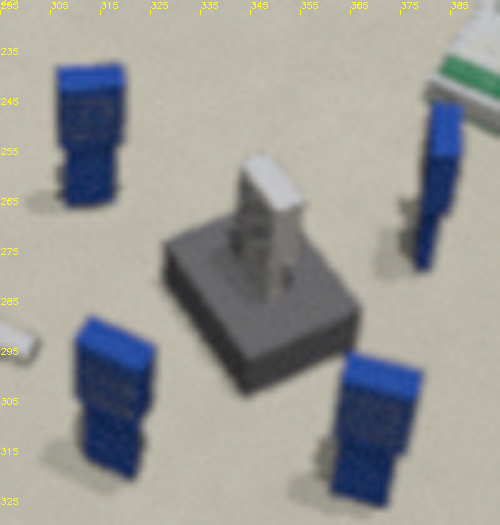

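View pics/t_station.png

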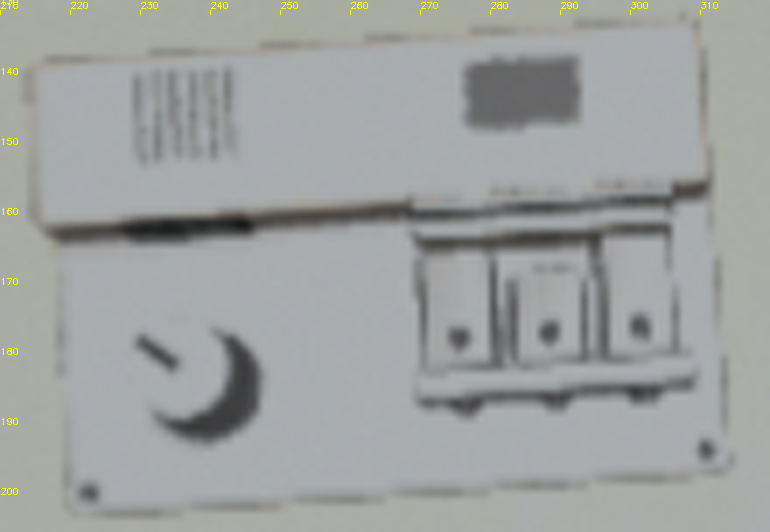

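View pics/t_rack.png

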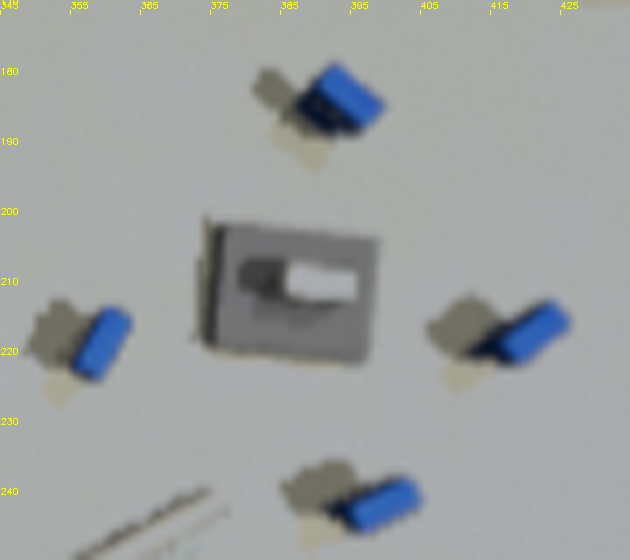

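Run:
```python
from h import *
import pickle
S,T=pickle.load(open('s0.pkl','rb'))
from scipy.optimize import least_squares
def sp(x,y): return np.array([x/6+240-.42,y/6+130-.42])
def tp(x,y): return np.array([x/7+210-.43,y/7+130-.43])
obs=[(S,[-100,150,12],sp(45,207)),(S,[-100,-150,12],sp(402,520)),(S,[100,-150,12],sp(733,349)),
(T,[-100,150,12],tp(68,513)),(T,[-100,-150,12],tp(730,468))]
def W(p,X): return R.from_euler('z',p[2]).apply(np.atleast_2d(X))+[p[0],p[1],0]
def res(p): 
    return np.concatenate([(proj(s,W(p,X))[0]-q) for s,X,q in obs])
r=least_squares(res,[550,50,0.07]); print(r.x, np.round(r.fun,2))
p=r.x
# overlay
def pts():
    L=[]
    for y in(150,-150):
        for x in(-100,100): L.append([x,y,12])
    L+=[[24,150,56],[24,-150,56]]
    for y in(-19,-131): L+=[[15,y,58],[7,y,58]]
    for dy in(-40,0,40):
        g={0:16}.get(dy,4)
        for w in(-15,15): L.append([7-g,-75+dy+w,52])
    a=np.linspace(0,2*np.pi,16,endpoint=False)
    L+=[[-45+22*np.cos(t),85+22*np.sin(t),72.5] for t in a]+[[-45,85,72.5]]
    return L
P=W(p,pts())
crop(S,'s_fit',240,130,370,225,6,proj(S,P))
crop(T,'t_fit',210,130,320,206,7,proj(T,P))
np.save('st.npy',p)
```

```text
[6.04514866e+02 9.02175427e+01 6.06392055e-02] [-1.21 -1.08 -1.08 -0.17  0.7  -0.71  1.05 -0.66  0.82 -0.26]
```

View pics/s_fit.png

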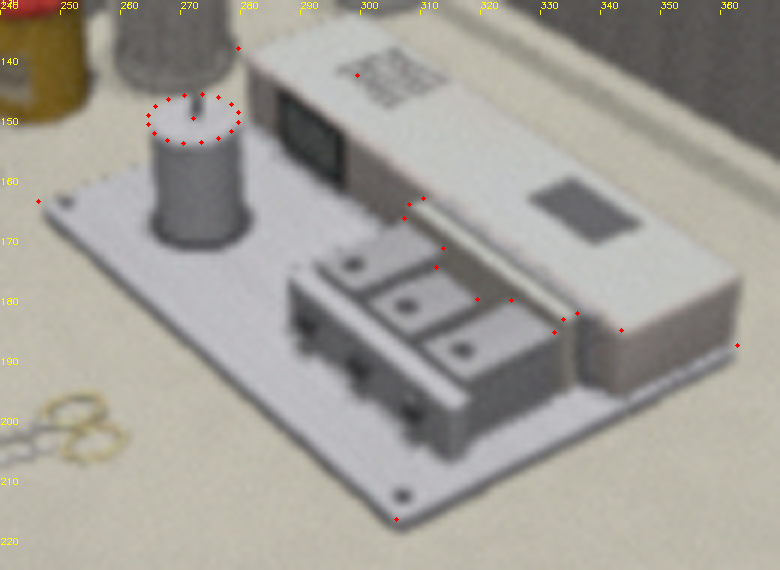

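View pics/t_fit.png

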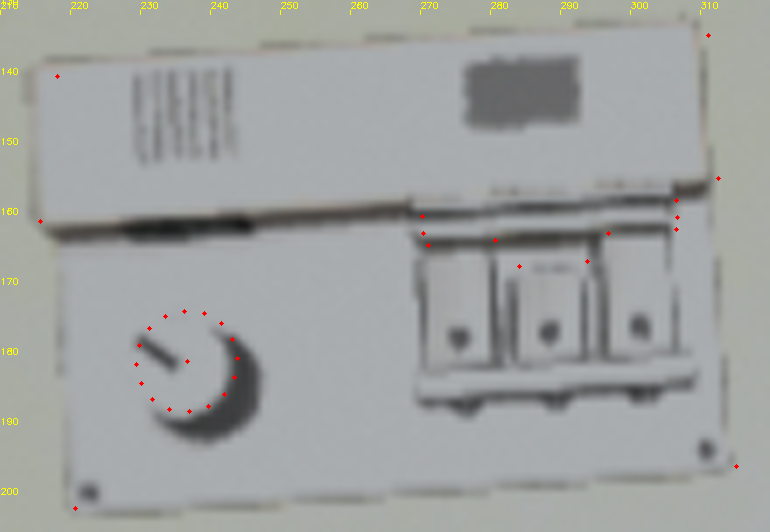

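```bash
cat > fit.py <<'E'
from h import *
import pickle
S,T=pickle.load(open('s0.pkl','rb'))
from scipy.optimize import least_squares
def sp(x,y): return np.array([x/6+240-.42,y/6+130-.42])
def tp(x,y): return np.array([x/7+210-.43,y/7+130-.43])
obs=[(0,[-100,150,12],sp(45,207)),(0,[-100,-150,12],sp(402,520)),(0,[100,-150,12],sp(733,349)),
(1,[-100,150,12],tp(68,513)),(1,[-100,-150,12],tp(730,468)),
(1,[15,-19,58],tp(418,212)),(1,[15,-131,58],tp(668,200)),(1,[7,-19,58],tp(418,235)),(1,[7,-131,58],tp(672,224)),
(0,[7,-131,58],sp(562,322)),(0,[7,-19,58],sp(412,208)),(0,[15,-131,58],sp(577,316)),
(0,[-9,-60,52],sp(430,268)),(0,[-9,-90,52],sp(477,300)),
(0,[-45,85,72.5],sp(196,120)),(1,[-45,85,72.5],tp(180,366))]
def W(p,X): return R.from_euler('z',p[2]).apply(np.atleast_2d(X))+[p[0],p[1],0]
C=[S,T]
def res(p): 
    return np.concatenate([(proj(C[c],W(p,X))[0]+p[3+2*c:5+2*c]-q) for c,X,q in obs]+[p[3:7]*1.0])
r=least_squares(res,[600,90,0.06,0,0,0,0],loss='soft_l1'); p=r.x
print(p); print(np.round(r.fun,1).reshape(-1,2).tolist())
np.save('st.npy',p)
for nm,X in dict(drum=[-45,85,72.5],blockface=[-9,-75,52],tileface=[7,-75,58]).items(): print(nm,W(p,X)[0])
# drum line direction, at z=72.5 from top & scene
for c,a,b in((1,tp(138,342),tp(176,369)),(0,sp(197,94),sp(196,119))):
    A=atz(C[c],a-p[3+2*c:5+2*c],72.5);B=atz(C[c],b-p[3+2*c:5+2*c],72.5);d=A-B
    print('line',A,B,np.arctan2(d[1],d[0])-p[2], 'from axis',(lambda e:np.arctan2(e[1],e[0])-p[2])(A-W(p,[-45,85,72.5])[0]))
E
python3 fit.py
```

```text
[ 6.04471740e+02  9.18241373e+01  6.08094346e-02  4.28730995e-01
  6.75795079e-01 -3.07185899e-01  2.88196236e-01]
[[-1.0, -0.6], [-1.0, 0.2], [0.8, -0.3], [0.2, -0.4], [0.0, 0.0], [-0.2, 0.8], [0.3, 0.2], [-0.1, 0.1], [-0.1, -0.6], [0.3, -0.1], [-0.4, -0.3], [0.1, -0.2], [1.0, 0.3], [0.0, 0.2], [-0.4, 0.1], [0.1, -0.4], [0.4, 0.7], [-0.3, 0.3]]
drum [554.38929711 173.93229131  72.5       ]
blockface [600.04627182  16.41581389  52.        ]
tileface [616.01669863  17.38816532  58.        ]
line [563.6432984  192.69692231  72.5       ] [551.76277597 175.98929837  72.5       ] 0.8918607371739204 from axis 1.0518247030853183
line [567.91860529 194.32694171  72.5       ] [556.19366092 174.73419583  72.5       ] 0.9707204445736718 from axis 0.9242663610394184
```

```bash
cat > fitr.py <<'E'
from h import *
import pickle
from scipy.optimize import least_squares
S,T=pickle.load(open('s0.pkl','rb')); C=[S,T]; off=np.load('st.npy')[3:7].reshape(2,2)
def sp(x,y): return np.array([x/5+295-.4,y/5+225-.4])
def tp(x,y): return np.array([x/7+345-.43,y/7+170-.43])
P,e=tri(S,sp(271,182)-off[0],T,tp(321,281)-off[1]); print('spacer top centre tri',P,e)
obs=[(0,[-28,35,30],sp(163,243)),(0,[-28,-35,30],sp(245,362)),(0,[28,-35,30],sp(360,303)),
(1,[28,35,30],tp(220,222)),(1,[28,-35,30],tp(380,238)),(1,[-28,-35,30],tp(365,362)),(1,[-28,35,30],tp(213,345)),
(0,[-28,-35,0],sp(245,395)),
(0,[-7,15,90],sp(241,168)),(0,[7,15,90],sp(261,155)),(0,[7,-15,90],sp(303,199)),(0,[-7,-15,90],sp(277,210)),
(1,[7,15,90],tp(287,261)),(1,[7,-15,90],tp(356,270)),(1,[-7,-15,90],tp(356,300)),(1,[-7,15,90],tp(285,294))]
def W(p,X): return R.from_euler('z',p[2]).apply(np.atleast_2d(X))+[p[0],p[1],0]
def res(p): return np.concatenate([(proj(C[c],W(p,X))[0]+off[c]-q) for c,X,q in obs])
r=least_squares(res,[500,-250,0],loss='soft_l1');p=r.x;print(p);print(np.round(r.fun,1).reshape(-1,2).tolist())
np.save('rk.npy',p)
crop(S,'s_rf',295,225,395,330,5,np.array([proj(C[0],W(p,X))[0]+off[0] for c,X,q in obs]))
crop(T,'t_rf',345,170,435,250,7,np.array([proj(C[1],W(p,X))[0]+off[1] for c,X,q in obs]))
E
python3 fitr.py
```

```text
spacer top centre tri [ 465.94282808 -292.96881637   87.86035213] 0.7319835180233218
[ 4.65315964e+02 -2.92767901e+02 -9.43478140e-02]
[[-0.7, -0.3], [0.5, -0.4], [0.2, 0.7], [0.6, -0.1], [-0.1, -0.4], [0.7, -0.3], [0.2, 0.1], [-0.5, 1.7], [-1.4, -1.5], [0.5, -1.4], [0.3, -0.3], [-0.5, 0.1], [0.2, 0.1], [0.3, -0.2], [-0.0, 0.1], [0.1, 0.1]]
```

View pics/t_rf.png

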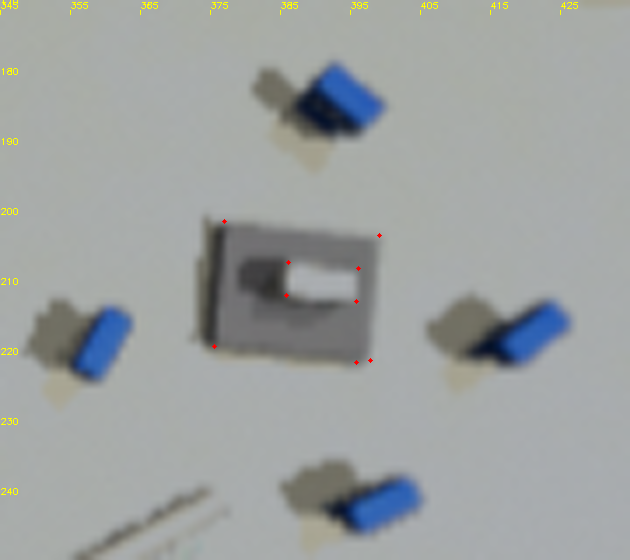

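View pics/s_rf.png

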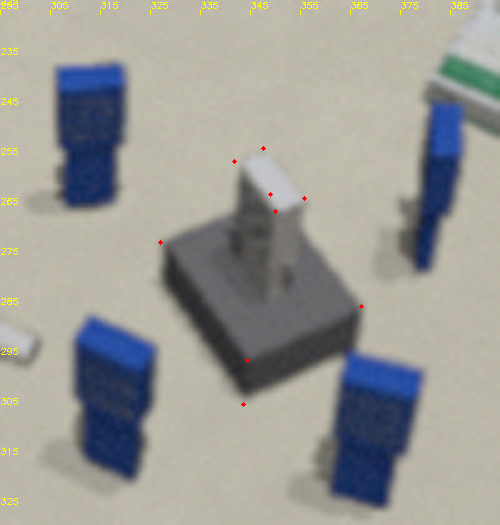

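```bash
cat > go.py <<'E'
from h import *
import sys
def show(): 
    s=sensors.state(); M=R.from_quat(s['eef_rot']).as_matrix()
    print('t %.2f'%s['t'],'tcp',np.round(s['tcp_pos'],1),'yaw(x) %.3f'%np.arctan2(M[1,0],M[0,0]),'z',np.round(M[:,2],3),'F',np.round(s['ft_force'],1),'op %.1f'%s['opening'],'q6 %.2f'%s['qpos'][5])
    return s,M
def to(P,yaw):
    s,M=show()
    d=M.T@(np.array(P)-s['tcp_pos'])/10
    Mt=np.stack([[np.cos(yaw),np.sin(yaw),0],[np.sin(yaw),-np.cos(yaw),0],[0,0,-1]],1)
    rv=np.degrees(R.from_matrix(M.T@Mt).as_rotvec())
    print('shift cm',np.round(d,2),'turn deg',np.round(rv,2))
if __name__=='__main__': 
    a=list(map(float,sys.argv[1:])); to(a[:3],a[3])
E
python3 go.py 554.4 173.9 150 1.187
```

```text
t 0.20 tcp [233.9 579.2 235.8] yaw(x) 1.187 z [-0.001 -0.001 -1.   ] F [ 0.6 -1.1  0. ] op 87.1 q6 -0.13
shift cm [-25.57  44.9    8.61] turn deg [-0.01  0.07  0.  ]
```

```bash
python3 -m jog '[[6,-2.2,3.6,0,0,0,0],[6,-4.4,7.2,0,0,0,0],[6,-6.6,10.8,0,0,0,0],[6,-8.8,14.4,0,0,0,0],[6,-11,18,0,0,0,0],[6,-13.2,21.6,0,0,0,0],[6,-15.4,25.2,0,0,0,0],[6,-17.6,28.8,0,0,0,0]]' 
python3 go.py 554.4 173.9 150 1.187
```

```text
t: 0.87
tcp_pos: [433.4, 310.1, 236.6]
eef_rot: [0.829, 0.559, 0.0, -0.0]
ft_force: [-0.1, 1.5, 0.4]
opening: 60.0
t 0.87 tcp [433.4 310.1 236.6] yaw(x) 1.187 z [ 0.  0. -1.] F [-0.1  1.5  0.4] op 60.0 q6 -0.71
shift cm [-8.1  16.32  8.66] turn deg [ 0.01 -0.01  0.01]
```

```bash
python3 -m jog '[[6,-1.6,3.2,1.0,0,0,0],[6,-3.2,6.4,2.5,0,0,0],[6,-4.8,9.6,4.5,0,0,0],[6,-6.4,12.8,6.5,0,0,0],[6,-7.6,15.2,8,0,0,0],[6,-8.05,16.2,8.6,0,0,0],[6,-8.05,16.2,8.6,0,0,0]]' 
python3 go.py 554.4 173.9 150 1.187
python3 - <<'E'
from h import *
S=optics.snapshot('scene');T=optics.snapshot('top')
crop(S,'s_d1',230,80,340,190,5); crop(T,'t_d1',200,120,300,210,6)
E
```

```text
t: 1.45
tcp_pos: [552.7, 174.4, 148.4]
eef_rot: [0.83, 0.558, -0.002, -0.001]
ft_force: [-0.1, 0.2, -0.5]
opening: 60.1
t 1.45 tcp [552.7 174.4 148.4] yaw(x) 1.184 z [-0.003 -0.001 -1.   ] F [-0.1  0.2 -0.5] op 60.1 q6 -1.01
shift cm [ 0.02  0.17 -0.16] turn deg [-0.16  0.12 -0.19]
```

View pics/s_d1.png

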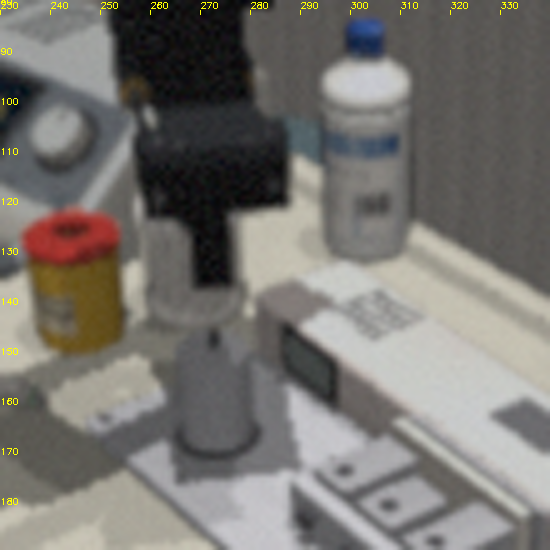

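View pics/t_d1.png

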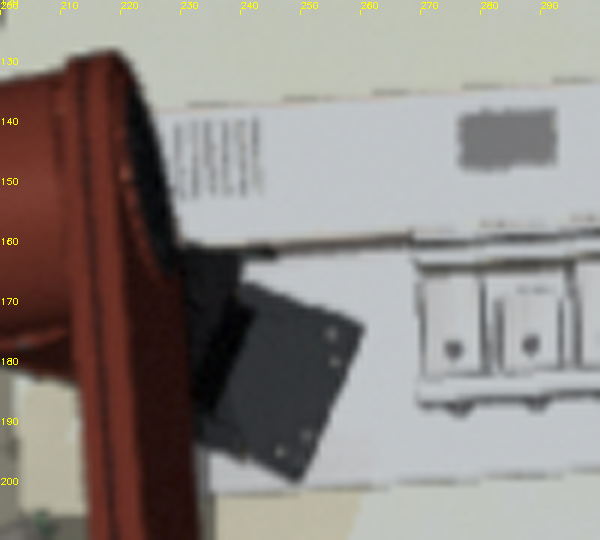

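```bash
python3 -m jog '[[6,0,0.1,1.5,0,0,0],[6,0,0.1,3.5,0,0,0],[6,0,0.1,5.5,0,0,0],[6,0,0.1,7.5,0,0,0],[6,0,0.1,9,0,0,0],[6,0,0.1,9.4,0,0,0],[6,0,0.1,9.4,0,0,0]]' 
python3 go.py 554.4 173.9 54 1.187
python3 - <<'E'
from h import *
S=optics.snapshot('scene')
crop(S,'s_d2',230,80,340,190,5)
E
```

```text
t: 2.13
tcp_pos: [552.4, 177.6, 56.4]
eef_rot: [0.828, 0.56, -0.001, -0.0]
ft_force: [-0.1, -0.0, -0.1]
opening: 60.1
t 2.13 tcp [552.4 177.6  56.4] yaw(x) 1.189 z [-0.001  0.    -1.   ] F [-0.1 -0.  -0.1] op 60.1 q6 -1.01
shift cm [-0.27  0.32  0.24] turn deg [-0.07  0.02  0.11]
```

View pics/s_d2.png

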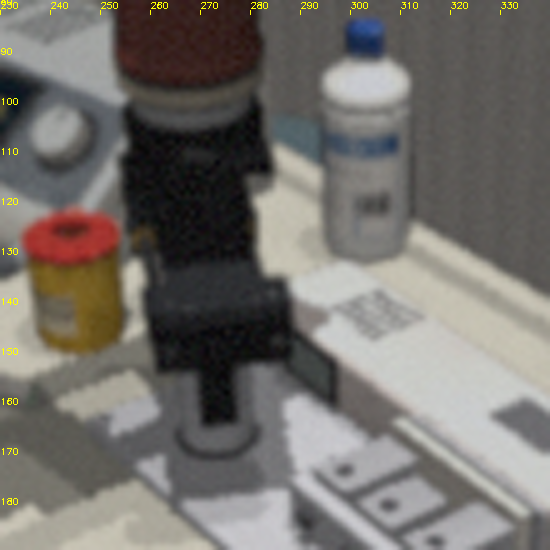

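```bash
python3 -m jog '[[6,0,0,0,0,0,0],[6,0,0,0,0,0,0]]' >/dev/null
python3 go.py 554.4 173.9 54 1.187
```

```text
t 2.35 tcp [554.8 176.9  58.5] yaw(x) 1.188 z [ 0.003  0.001 -1.   ] F [-0.  -0.3  0.2] op 60.1 q6 -1.01
shift cm [-0.29  0.07  0.45] turn deg [ 0.15 -0.1   0.04]
```

```bash
for i in 1 2 3 4; do python3 -m jog '[[6,0,0,0,0,0,0],[6,0,0,0,0,0,0]]' >/dev/null
python3 - <<'E'
from bench import sensors
s=sensors.state(); print(s['tcp_pos'].round(2),s['qpos'].round(4))
E
done
```

```text
[554.31 176.33  57.55] [ 0.1724  0.311   1.7779  0.      1.0511 -1.0146]
[553.86 176.1   56.81] [ 0.1722  0.3118  1.7785  0.      1.0509 -1.0146]
[553.67 176.08  56.5 ] [ 0.1722  0.3122  1.7786  0.      1.0509 -1.0146]
[553.65 176.12  56.46] [ 0.1723  0.3123  1.7786  0.      1.0509 -1.0147]
```

```bash
python3 -m jog '[[6,-0.18,0.15,0.2,0,0,0],[6,-0.18,0.15,0.2,0,0,0],[4.6,-0.18,0.15,0.2,0,0,0],[4,-0.18,0.15,0.2,0,0,0],[4,-0.18,0.15,0.2,0,0,0],[4,-0.18,0.15,0.2,0,0,0],[4,-0.18,0.15,0.2,0,0,0]]' 15
python3 go.py 554.4 173.9 54 1.187
```

```text
t: 3.6
tcp_pos: [554.2, 173.6, 54.5]
eef_rot: [0.829, 0.559, -0.0, 0.0]
ft_force: [-1.0, -2.1, 0.6]
opening: 43.7
t 3.60 tcp [554.2 173.6  54.5] yaw(x) 1.187 z [-0.    -0.001 -1.   ] F [-1.  -2.1  0.6] op 43.7 q6 -1.02
shift cm [0.04 0.   0.05] turn deg [-0.01  0.05  0.01]
```

```bash
python3 -m jog '[[4,0,0,0,0,0,6],[4,0,0,0,0,0,12.5],[4,0,0,0,0,0,19.5],[4,0,0,0,0,0,26.5],[4,0,0,0,0,0,33.5],[4,0,0,0,0,0,40.5],[4,0,0,0,0,0,47.5],[4,0,0,0,0,0,54]]' 15
python3 -m jog '[[4,0,0,0,0,0,0],[4,0,0,0,0,0,0],[4,0,0,0,0,0,0]]' 
python3 go.py 554.4 173.9 54 0.24
```

```text
t: 4.27
tcp_pos: [553.4, 172.9, 54.5]
eef_rot: [0.993, 0.119, -0.001, 0.001]
ft_force: [-5.1, -5.5, 4.4]
opening: 43.6
t: 4.52
tcp_pos: [553.4, 172.9, 54.5]
eef_rot: [0.993, 0.122, -0.001, 0.001]
ft_force: [-4.9, -4.6, 3.6]
opening: 43.9
t 4.52 tcp [553.4 172.9  54.5] yaw(x) 0.245 z [-0.002 -0.002 -1.   ] F [-4.9 -4.6  3.6] op 43.9 q6 -0.08
shift cm [ 0.12 -0.08  0.05] turn deg [0.07 0.16 0.26]
```

Turned. Release, lift straight up and back so that the drum can be seen.

```bash
python3 -m jog '[[6,0,0,0,0,0,0],[6,0,0,0,0,0,0],[6,0,0,0,0,0,0],[6,0,0,-2,0,0,0],[6,0,0,-5,0,0,0],[6,0,0,-8.5,0,0,0],[6,0,0,-12,0,0,0],[6,0,0,-15,0,0,0]]'
python3 -m jog '[[4,-2,0,0,0,0,0],[4,-5,2,0,0,0,0],[4,-8,5,0,0,0,0],[4,-11,8,0,0,0,0],[4,-14,11,0,0,0,0],[4,-16,14,0,0,0,0]]'
python3 go.py 554.4 173.9 54 0.24
python3 - <<'E'
from h import *
S=optics.snapshot('scene');T=optics.snapshot('top')
import pickle; pickle.dump((S,T),open('s1.pkl','wb'))
crop(S,'s_d3',240,130,370,225,6); crop(T,'t_d3',210,130,320,206,7)
E
```

```text
t: 5.18
tcp_pos: [554.8, 174.3, 207.1]
eef_rot: [0.993, 0.122, 0.001, -0.0]
ft_force: [1.0, -0.1, 0.8]
opening: 59.8
t: 5.68
tcp_pos: [431.3, -1.3, 204.5]
eef_rot: [0.992, 0.123, 0.0, -0.0]
ft_force: [1.0, 0.4, 0.0]
opening: 40.8
t 5.68 tcp [431.3  -1.3 204.5] yaw(x) 0.246 z [ 0.  0. -1.] F [1.  0.4 0. ] op 40.8 q6 -0.43
shift cm [ 16.21 -13.99  15.05] turn deg [-0.   -0.01  0.35]
```

View pics/s_d3.png

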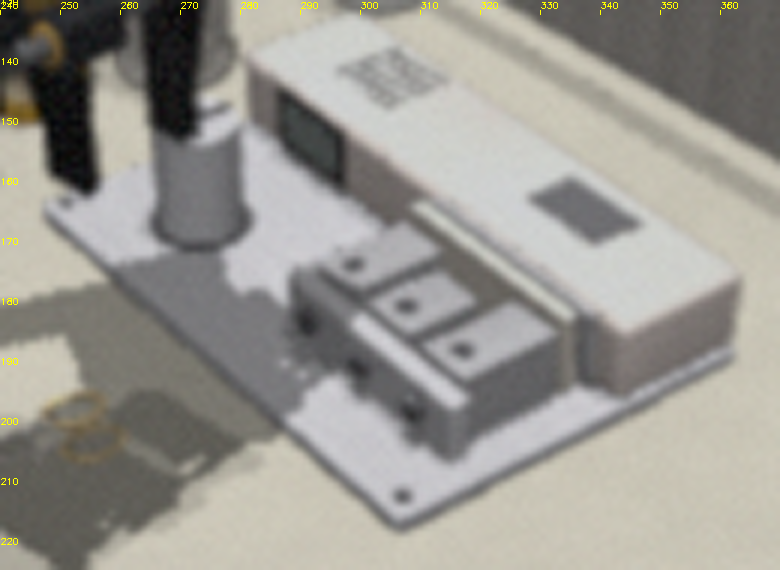

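View pics/t_d3.png

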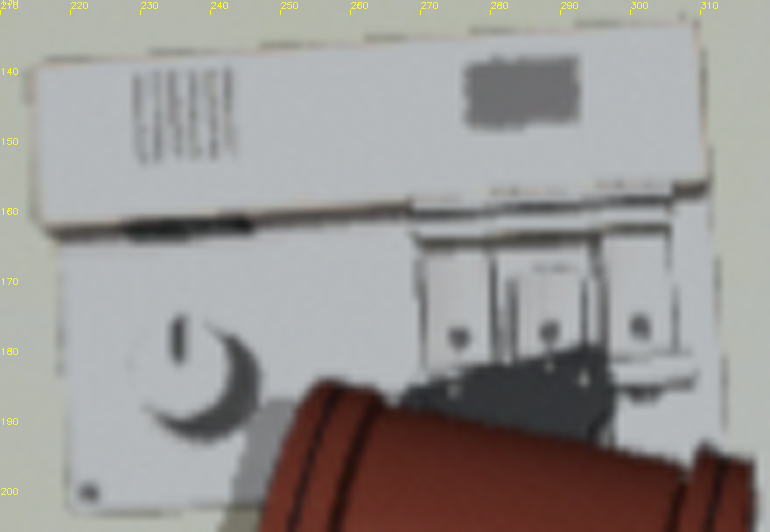

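Run:
```python
from h import *
import pickle
S,T=pickle.load(open('s1.pkl','rb'));p=np.load('st.npy');C=[S,T]
def sp(x,y): return np.array([x/6+240-.42,y/6+130-.42])
def tp(x,y): return np.array([x/7+210-.43,y/7+130-.43])
ax=R.from_euler('z',p[2]).apply([-45,85,72.5])+[p[0],p[1],0]
for c,a,b in((1,tp(178,317),tp(180,362)),(0,sp(232,102),sp(203,113))):
    A=atz(C[c],a-p[3+2*c:5+2*c],72.5);B=atz(C[c],b-p[3+2*c:5+2*c],72.5);d=A-B
    print(A,B,np.arctan2(d[1],d[0])-p[2],(lambda e:np.arctan2(e[1],e[0])-p[2])(A-ax))
# intensity weighted line on top: per-row minimum centroid
g=T['frame'].mean(2)
for r in range(175,183): 
    seg=210-g[r,231:240]; print(r,np.round(g[r,231:240]).astype(int))
g=S['frame'].mean(2); print(np.round(g[144:151,268:282]).astype(int))
```

```text
[574.53085889 175.46389385  72.5       ] [554.81663278 174.29691196  72.5       ] -0.0016835176947447156 0.015086399731358585
[578.47166749 178.43565462  72.5       ] [561.7005113  177.56335669  72.5       ] -0.008844465043427244 0.12405384988634573
175 [184 184 183 167 126 142 176 182 177]
176 [183 183 179 132  83 135 175 182 167]
177 [183 184 179 126  75 134 175 183 179]
178 [183 184 178 125  76 134 176 184 184]
179 [184 185 179 126  77 134 175 184 184]
180 [184 185 180 136  85 136 176 184 184]
181 [185 184 182 159 119 150 178 184 184]
182 [184 184 184 179 163 176 184 183 184]
[[ 23  20  23  25  56 100 128 150 171 186 191 193 179 128]
 [ 25  18  14  32  75 137 174 188 191 193 193 194 174 130]
 [ 19  24  21  34  89 152 197 199 186 180 183 190 180 132]
 [ 26  22  14  31  75 140 184 179 150 139 158 190 181 136]
 [ 23  24  24  19  54 100 131 130 124 146 180 194 184 142]
 [ 23  21  18  14  46  92 132 157 176 188 200 200 182 148]
 [ 20  18  28  25  64 125 177 192 199 204 199 188 170 160]]
```

```bash
python3 go.py 465.5 -292.8 150 -0.094
```

```text
t 5.78 tcp [431.7  -4.5 204.7] yaw(x) 0.239 z [ 0.001 -0.002 -1.   ] F [-0.2  0.  -0.4] op 40.0 q6 -0.43
shift cm [-3.55 28.8   5.53] turn deg [ 0.11 -0.03 19.1 ]
```

```bash
python3 -m jog '[[4,-0.3,3,0,0,0,2],[4,-0.8,7,0,0,0,5],[4,-1.3,11,1,0,0,8],[4,-1.9,15,2,0,0,11],[4,-2.4,19,3,0,0,14],[4,-3,23,4,0,0,16],[4,-3.4,26.5,5,0,0,18],[4,-3.55,28.5,5.5,0,0,19.1]]'
python3 -m jog '[[4,0,0.3,0,0,0,0],[4,0,0.3,0,0,0,0],[4,0,0.3,0,0,0,0],[4,0,0.3,0,0,0,0],[4,0,0.3,0,0,0,0],[4,0,0.3,0,0,0,0]]'
python3 go.py 465.5 -292.8 65 -0.094
python3 - <<'E'
from h import *
S=optics.snapshot('scene')
crop(S,'s_r1',295,190,395,310,5)
E
```

```text
t: 6.45
tcp_pos: [467.8, -288.8, 148.3]
eef_rot: [0.999, -0.046, 0.0, 0.0]
ft_force: [0.7, 0.9, 0.3]
opening: 39.8
t: 6.95
tcp_pos: [467.8, -287.7, 150.1]
eef_rot: [0.999, -0.044, 0.0, 0.0]
ft_force: [0.4, -0.4, -0.5]
opening: 40.0
t 6.95 tcp [ 467.8 -287.7  150.1] yaw(x) -0.087 z [ 0.001 -0.    -1.   ] F [ 0.4 -0.4 -0.5] op 40.0 q6 -0.61
shift cm [-0.19  0.53  8.51] turn deg [ 0.02 -0.04  0.39]
```

View pics/s_r1.png

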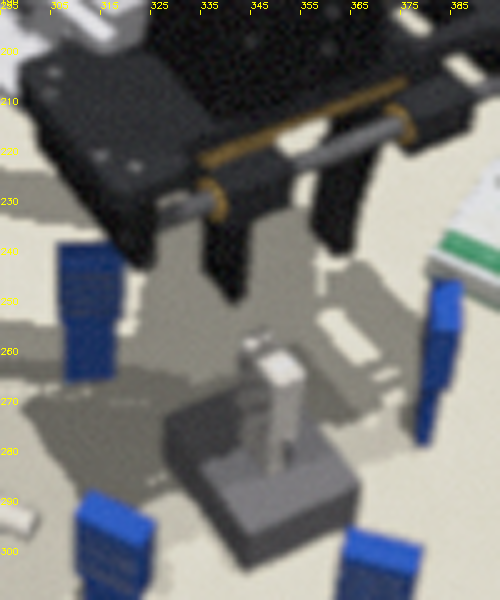

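```bash
python3 -m jog '[[4,-0.1,0.3,1,0,0,0.4],[4,-0.2,0.5,2.5,0,0,0.4],[4,-0.2,0.5,4.5,0,0,0.4],[4,-0.2,0.5,6,0,0,0.4],[4,-0.2,0.5,7.5,0,0,0.4],[4,-0.2,0.5,8.3,0,0,0.4],[4,-0.2,0.5,8.5,0,0,0.4]]'
python3 -m jog '[[4,0,0,0,0,0,0],[4,0,0,0,0,0,0],[4,0,0,0,0,0,0],[4,0,0,0,0,0,0],[4,0,0,0,0,0,0],[4,0,0,0,0,0,0]]'
python3 go.py 465.5 -292.8 65 -0.094
python3 - <<'E'
from h import *
S=optics.snapshot('scene')
crop(S,'s_r2',295,210,395,310,6)
E
```

```text
t: 7.58
tcp_pos: [463.6, -292.5, 62.2]
eef_rot: [0.999, -0.048, -0.001, -0.001]
ft_force: [-0.5, -0.1, 0.3]
opening: 40.0
t: 8.08
tcp_pos: [465.2, -293.8, 65.1]
eef_rot: [0.999, -0.048, 0.0, 0.0]
ft_force: [-0.9, 0.0, 0.5]
opening: 40.3
t 8.08 tcp [ 465.2 -293.8   65.1] yaw(x) -0.096 z [ 0.001 -0.001 -1.   ] F [-0.9  0.   0.5] op 40.3 q6 -0.61
shift cm [ 0.02 -0.1   0.01] turn deg [ 0.03 -0.05 -0.1 ]
```

View pics/s_r2.png

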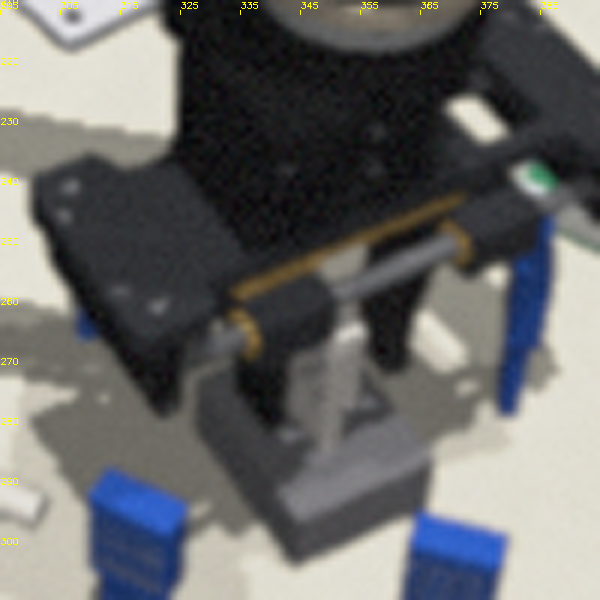

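```bash
python3 -m jog '[[2,0,0,0,0,0,0],[1.2,0,0,0,0,0,0],[1,0,0,0,0,0,0],[1,0,0,0,0,0,0],[1,0,0,0,0,0,0],[1,0,0,0,0,0,0]]' 5
python3 go.py 465.5 -292.8 65 -0.094
```

```text
t: 8.63
tcp_pos: [464.9, -293.6, 64.5]
eef_rot: [0.999, -0.048, -0.0, 0.0]
ft_force: [-0.2, -0.9, -1.1]
opening: 13.9
t 8.63 tcp [ 464.9 -293.6   64.5] yaw(x) -0.096 z [-0. -0. -1.] F [-0.2 -0.9 -1.1] op 13.9 q6 -0.61
shift cm [ 0.05 -0.08 -0.05] turn deg [ 0.    0.   -0.11]
```

```bash
python3 -m jog '[[1,0,0,0,0,0,0],[1,0,0,0,0,0,0],[1,0,0,-0.5,0,0,0],[1,0,0,-1.5,0,0,0],[1,0,0,-3,0,0,0],[1,0,0,-5,0,0,0],[1,0,0,-8,0,0,0],[1,0,0,-11,0,0,0]]' 45
python3 -m jog '[[1,0,0,-2,0,0,0],[1,0,0,-2,0,0,0]]'
python3 go.py 608 17 195 0.061
python3 - <<'E'
from h import *
S=optics.snapshot('scene')
crop(S,'s_r3',290,150,400,290,5)
E
```

```text
t: 9.3
tcp_pos: [464.3, -293.1, 175.8]
eef_rot: [0.999, -0.048, -0.001, -0.0]
ft_force: [-0.6, 0.4, -0.1]
opening: 13.9
t: 9.47
tcp_pos: [467.4, -295.7, 201.5]
eef_rot: [0.999, -0.048, 0.004, 0.003]
ft_force: [0.3, -0.5, 0.1]
opening: 13.7
t 9.47 tcp [ 467.4 -295.7  201.5] yaw(x) -0.096 z [ 0.008 -0.007 -1.   ] F [ 0.3 -0.5  0.1] op 13.7 q6 -0.61
shift cm [ 11.   -32.47   0.55] turn deg [ 0.38 -0.45 -8.98]
```

View pics/s_r3.png

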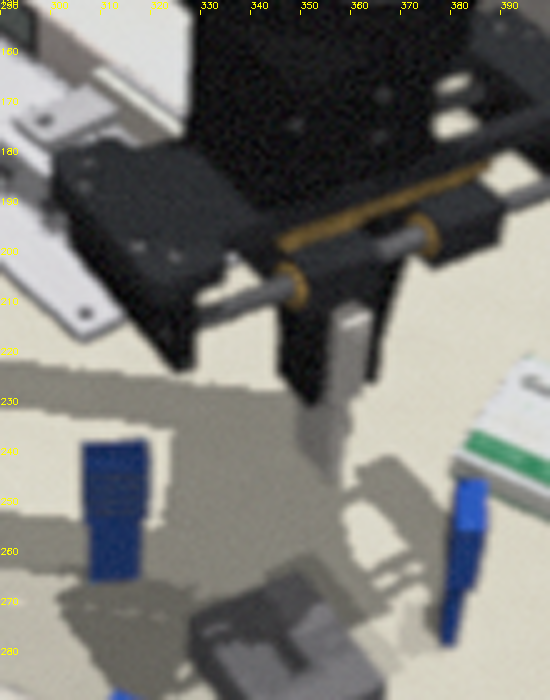

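```bash
python3 -m jog '[[1,0.7,-2,0,0,0,-1],[1,2,-6,0,0,0,-2],[1,3.4,-10,0,0,0,-3],[1,4.8,-14,0,0,0,-4],[1,6.1,-18,0,0,0,-5],[1,7.5,-22,0,0,0,-6],[1,8.8,-26,0,0,0,-7],[1,10.2,-30,0,0,0,-9]]'
python3 -m jog '[[1,0.5,-1,1,0,0,0],[1,1,-2.2,2.5,0,0,0],[1,1,-2.2,4,0,0,0],[1,1,-2.2,5,0,0,0],[1,1,-2.2,5,0,0,0],[1,1,-2.2,5,0,0,0],[1,1,-2.2,5,0,0,0],[1,1,-2.2,5,0,0,0]]'
python3 go.py 608 17 140 0.061
python3 - <<'E'
from h import *
S=optics.snapshot('scene');T=optics.snapshot('top')
crop(S,'s_g1',260,110,360,220,6); crop(T,'t_g1',250,140,330,206,7)
E
```

```text
t: 10.18
tcp_pos: [592.9, -6.2, 193.2]
eef_rot: [1.0, 0.031, -0.001, -0.0]
ft_force: [1.7, -0.5, -0.6]
opening: 13.9
t: 10.85
tcp_pos: [602.7, 13.5, 145.7]
eef_rot: [1.0, 0.03, 0.001, 0.0]
ft_force: [-0.4, 0.3, -0.0]
opening: 13.8
t 10.85 tcp [602.7  13.5 145.7] yaw(x) 0.060 z [ 0.002 -0.    -1.   ] F [-0.4  0.3 -0. ] op 13.8 q6 -0.17
shift cm [ 0.55 -0.32  0.57] turn deg [ 0.02 -0.1  -0.04]
```

View pics/s_g1.png

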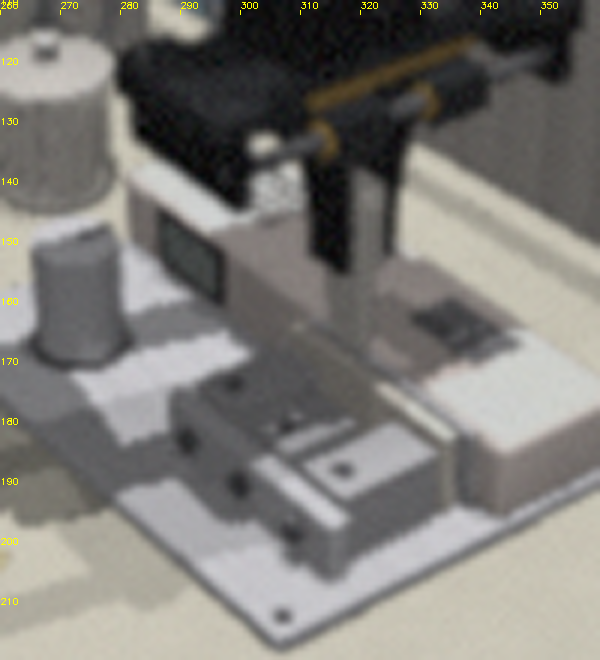

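View pics/t_g1.png

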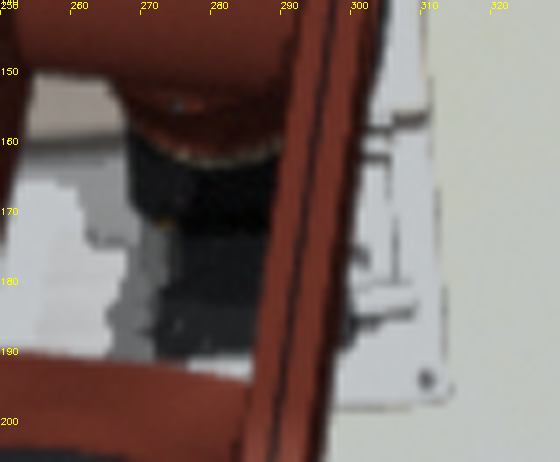

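```bash
python3 -m jog '[[1,0.5,-0.3,0.5,0,0,0],[1,0.5,-0.3,1,0,0,0],[1,0.5,-0.3,1,0,0,0],[1,0.5,-0.3,1,0,0,0],[1,0.5,-0.3,1,0,0,0],[1,0.5,-0.3,1,0,0,0],[1,0.5,-0.3,1,0,0,0],[1,0.5,-0.3,1,0,0,0]]'
cat > ov.py <<'E'
from h import *
import sys
from go import show
s,M=show()
S=optics.snapshot('scene'); p=np.load('st.npy'); off=p[3:5]
import pickle; pickle.dump((S,s),open('ov.pkl','wb'))
q=s['tcp_pos']-M[:,2]*0
L=[]
def sp_(x,y,h): # h above tip
    return s['tcp_pos']+M[:,0]*x+M[:,1]*y+M[:,2]*(59.5-h)
for x in(-4,4):
    for y in(-12,12): L.append(sp_(x,y,4)); L.append(sp_(x,y,45))
for x in(-7,7):
    for y in(-15,15): L.append(sp_(x,y,45)); L.append(sp_(x,y,85))
for x in(-2.5,2.5):
    for y in(-10.5,10.5): L.append(sp_(x,y,0))
W=lambda X: R.from_euler('z',p[2]).apply(X)+[p[0],p[1],0]
L+=list(W(np.array([[7,-19,58],[7,-131,58],[-9,-60,52],[-9,-90,52]])))
P=proj(S,np.array(L))+off
crop(S,sys.argv[1],280,110,350,200,8,P); crop(S,sys.argv[1]+'r',280,110,350,200,8)
E
python3 ov.py ov1;python3 go.py 608 17 130 0.061
```

```text
t: 11.62
tcp_pos: [607.0, 17.5, 134.7]
eef_rot: [1.0, 0.031, 0.0, 0.0]
ft_force: [0.1, -0.2, 0.0]
opening: 13.6
t 11.62 tcp [607.   17.5 134.7] yaw(x) 0.061 z [ 0. -0. -1.] F [ 0.1 -0.2  0. ] op 13.6 q6 -0.16
t 11.67 tcp [607.   17.5 134.7] yaw(x) 0.061 z [ 0. -0. -1.] F [ 0.6  0.6 -0.7] op 13.8 q6 -0.16
shift cm [0.1  0.06 0.47] turn deg [ 0.   -0.02  0.01]
```

View pics/ov1.png

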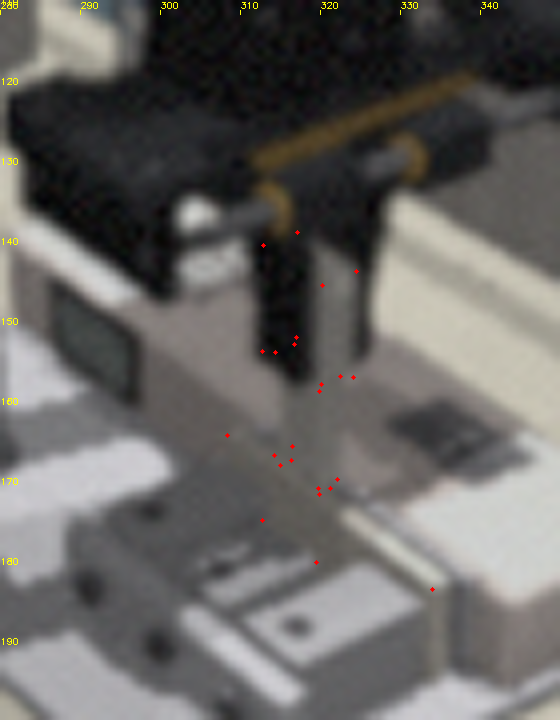

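View pics/ov1r.png

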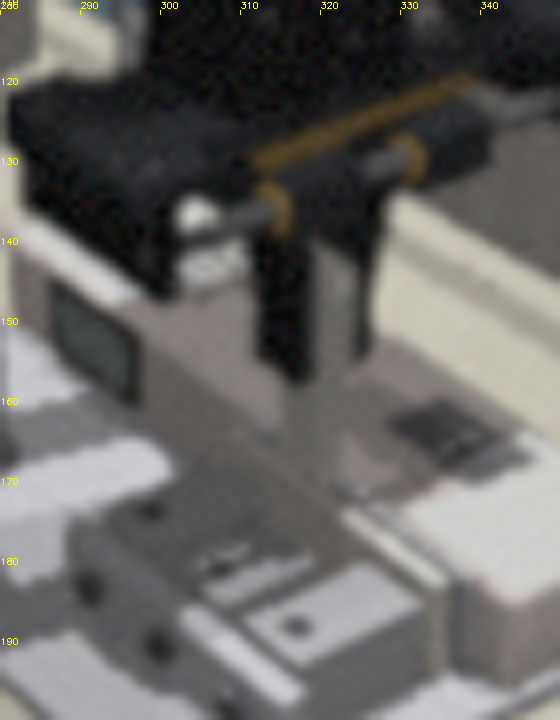

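```bash
cat > ov2.py <<'E'
from h import *
import pickle,sys
S,s=pickle.load(open('ov.pkl','rb')); p=np.load('st.npy'); off=p[3:5]
M=R.from_quat(s['eef_rot']).as_matrix()
x0,y0,x1,y1,k=[int(a) for a in sys.argv[2:7]]
im=S['frame'][:,:,::-1].astype(float)
im=np.clip((im-60)*1.9,0,255).astype(np.uint8)
c=cv2.resize(im[y0:y1,x0:x1],None,fx=k,fy=k,interpolation=cv2.INTER_CUBIC)
raw=c.copy()
def pt(X): q=proj(S,X)[0]+off; return tuple(int((a+.5-b)*k) for a,b in zip(q,(x0,y0)))
def line(A,B,col): cv2.line(c,pt(A),pt(B),col,1)
def sp_(x,y,h): return s['tcp_pos']+M[:,0]*x+M[:,1]*y+M[:,2]*(59.5-h)
def box(a,b,h0,h1,col):
    for x in(-a,a):
        for y in(-b,b): line(sp_(x,y,h0),sp_(x,y,h1),col)
    for h in(h0,h1):
        for x in(-a,a): line(sp_(x,-b,h),sp_(x,b,h),col)
        for y in(-b,b): line(sp_(-a,y,h),sp_(a,y,h),col)
box(4,12,4,45,(0,0,255)); box(7,15,45,85,(0,160,255)); box(2.5,10.5,0,4,(255,0,255))
W=lambda X: R.from_euler('z',p[2]).apply(X)+[p[0],p[1],0]
st=lambda A,B,col: line(W(A),W(B),col)
st([7,-19,58],[7,-131,58],(0,255,0)); st([-9,-60,52],[-9,-90,52],(255,255,0)); st([7,-131,58],[7,-131,14],(0,255,0))
st([-9,-90,52],[-50,-90,52],(255,255,0));st([-9,-60,52],[-50,-60,52],(255,255,0))
cv2.imwrite(f'pics/{sys.argv[1]}.png',np.hstack([raw,c]))
Q=s['tcp_pos']; b=proj(S,Q)[0]
print([np.round(proj(S,Q+d)[0]-b,2) for d in np.eye(3)*10])
E
python3 ov2.py ov1e 300 130 345 195 8
```

```text
[array([ 3.15, -1.14]), array([-2.2 , -1.73]), array([ 0.07, -3.3 ])]
```

View pics/ov1e.png

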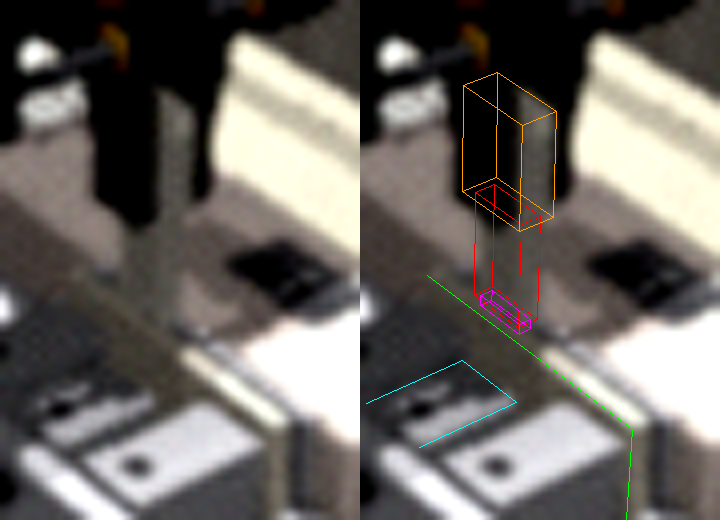

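```bash
python3 -m jog '[[1,0.05,0.05,0.3,0,0,0],[1,0.05,0.05,0.7,0,0,0],[1,0.05,0.05,1.2,0,0,0],[1,0.05,0.05,1.6,0,0,0],[1,0.05,0.05,2,0,0,0],[1,0.05,0.05,2.2,0,0,0],[1,0.05,0.05,2.2,0,0,0],[1,0.05,0.05,2.2,0,0,0]]'
python3 ov.py ov2; python3 ov2.py ov2e 300 130 345 195 8
```

```text
t: 12.33
tcp_pos: [607.3, 17.1, 112.3]
eef_rot: [1.0, 0.031, -0.0, -0.0]
ft_force: [0.6, -0.4, -1.2]
opening: 13.9
t 12.33 tcp [607.3  17.1 112.3] yaw(x) 0.061 z [-0.  0. -1.] F [ 0.6 -0.4 -1.2] op 13.9 q6 -0.16
[array([ 3.1 , -1.16]), array([-2.17, -1.75]), array([ 0.07, -3.21])]
```

View pics/ov2e.png

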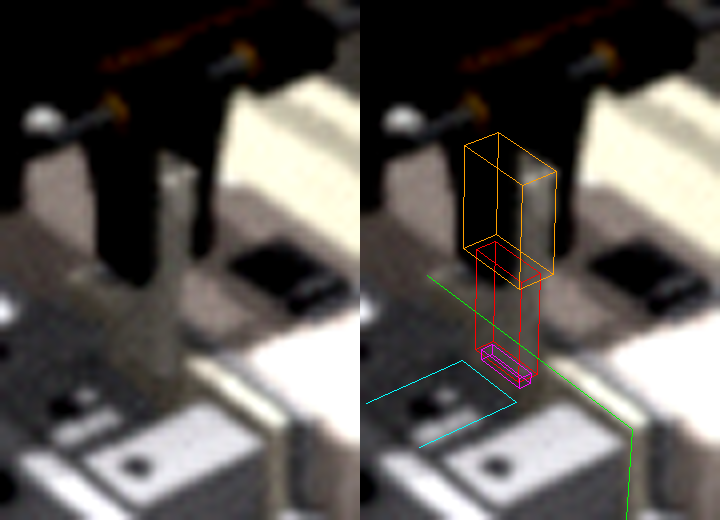

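```bash
python3 -m jog '[[1,0,0,0.3,0,0,0],[1,0,0,0.6,0,0,0],[1,0,0,0.9,0,0,0],[1,0,0,1.1,0,0,0],[1,0,0,1.1,0,0,0],[1,0,0,1.1,0,0,0]]'
python3 -m jog '[[1,0,0,0,0,0,0],[1,0,0,0,0,0,0]]'
```

```text
t: 12.88
tcp_pos: [607.2, 17.1, 101.2]
eef_rot: [1.0, 0.031, -0.0, -0.0]
ft_force: [1.1, -0.2, -0.0]
opening: 13.9
t: 13.05
tcp_pos: [607.6, 17.0, 101.7]
eef_rot: [1.0, 0.031, 0.0, 0.0]
ft_force: [0.0, -0.3, 0.9]
opening: 13.9
```

Tip is now about 10 mm below the block's top, no contact force. Continue down.

```bash
python3 -m jog '[[1,0,0,0.3,0,0,0],[1,0,0,0.6,0,0,0],[1,0,0,0.9,0,0,0],[1,0,0,1.2,0,0,0],[1,0,0,1.5,0,0,0],[1,0,0,1.5,0,0,0],[1,0,0,1.5,0,0,0],[1,0,0,1.5,0,0,0]]'
python3 -m jog '[[1,0,0,0,0,0,0],[1,0,0,0,0,0,0],[1,0,0,0,0,0,0]]'
python3 ov.py ov3; python3 ov2.py ov3e 300 130 345 195 8
```

```text
t: 13.72
tcp_pos: [607.5, 17.1, 86.5]
eef_rot: [1.0, 0.031, 0.0, 0.0]
ft_force: [0.2, -0.9, 0.1]
opening: 14.0
t: 13.97
tcp_pos: [607.6, 17.1, 86.7]
eef_rot: [1.0, 0.031, 0.0, 0.0]
ft_force: [0.5, 0.1, -1.5]
opening: 13.3
t 13.97 tcp [607.6  17.1  86.7] yaw(x) 0.061 z [ 0. -0. -1.] F [ 0.5  0.1 -1.5] op 13.3 q6 -0.16
[array([ 3.06, -1.17]), array([-2.13, -1.77]), array([ 0.07, -3.11])]
```

View pics/ov3e.png

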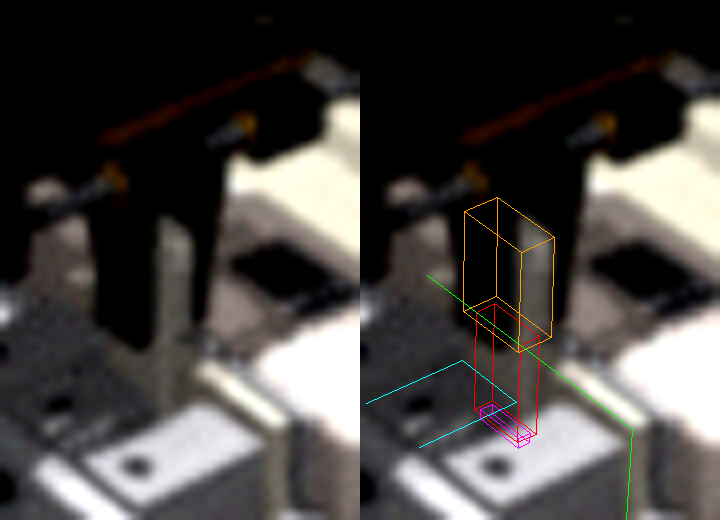

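```bash
python3 -m jog '[[1,0.1,0,0,0,0,0],[1,0.2,0,0,0,0,0],[1,0.3,0,0,0,0,0],[1,0.3,0,0,0,0,0],[1,0.3,0,0,0,0,0]]'
python3 -m jog '[[1,0.1,0,0,0,0,0],[1,0.2,0,0,0,0,0],[1,0.2,0,0,0,0,0],[1,0.2,0,0,0,0,0],[1,0.2,0,0,0,0,0]]'
```

```text
t: 14.43
tcp_pos: [610.5, 17.3, 86.6]
eef_rot: [1.0, 0.031, 0.0, 0.0]
ft_force: [0.1, -0.4, -1.3]
opening: 13.3
t: 14.85
tcp_pos: [611.8, 17.4, 86.3]
eef_rot: [1.0, 0.031, -0.001, 0.0]
ft_force: [-3.6, -0.4, 1.4]
opening: 13.6
```

```bash
python3 -m jog '[[1,0.1,0,0,0,0,0],[1,0.2,0,0,0,0,0],[1,0.2,0,0,0,0,0],[1,0.2,0,0,0,0,0],[1,0.2,0,0,0,0,0]]'
python3 -m jog '[[1,0.1,0,0,0,0,0],[1,0.15,0,0,0,0,0],[1,0.15,0,0,0,0,0],[1,0.15,0,0,0,0,0],[1,0.15,0,0,0,0,0]]'
```

```text
t: 15.27
tcp_pos: [614.1, 17.5, 86.3]
eef_rot: [1.0, 0.031, -0.0, -0.0]
ft_force: [-5.0, -0.7, 0.5]
opening: 13.7
t: 15.68
tcp_pos: [615.5, 17.6, 86.3]
eef_rot: [1.0, 0.031, -0.001, -0.0]
ft_force: [-5.7, 0.5, 0.7]
opening: 13.5
```

```bash
python3 -m jog '[[1,0.05,0,0,0,0,0],[1,0.1,0,0,0,0,0],[1,0.1,0,0,0,0,0],[1,0.1,0,0,0,0,0],[1,0.1,0,0,0,0,0]]'
python3 -m jog '[[1,0.05,0,0,0,0,0],[1,0.1,0,0,0,0,0],[1,0.1,0,0,0,0,0],[1,0.1,0,0,0,0,0],[1,0.1,0,0,0,0,0]]'
```

```text
t: 16.1
tcp_pos: [616.3, 17.7, 86.3]
eef_rot: [1.0, 0.031, -0.001, -0.0]
ft_force: [-6.0, 0.4, 1.4]
opening: 13.7
t: 16.52
tcp_pos: [616.6, 17.7, 86.3]
eef_rot: [1.0, 0.031, -0.002, -0.0]
ft_force: [-9.2, -1.5, 3.1]
opening: 13.8
```

```bash
python3 -m jog '[[1,0.03,0,0,0,0,0],[1,0.03,0,0,0,0,0],[1,0.03,0,0,0,0,0],[1,0.03,0,0,0,0,0],[1,0.03,0,0,0,0,0],[1,0.03,0,0,0,0,0],[1,0.03,0,0,0,0,0],[1,0.03,0,0,0,0,0]]'
python3 -m jog '[[1,0,0,0,0,0,0],[1,0,0,0,0,0,0],[1,0,0,0,0,0,0],[1,0,0,0,0,0,0],[1,0,0,0,0,0,0],[1,0,0,0,0,0,0],[1,0,0,0,0,0,0],[1,0,0,0,0,0,0]]'
python3 ov.py ov4; python3 ov2.py ov4e 300 130 345 195 8
python3 - <<'E'
from h import *
S=optics.snapshot('scene');T=optics.snapshot('top')
crop(S,'s_end',240,120,370,220,6);cv2.imwrite('pics/t_end.png',T['frame'][:,:,::-1]);cv2.imwrite('pics/s_endf.png',S['frame'][:,:,::-1])
E
```

```text
t: 17.18
tcp_pos: [616.6, 17.7, 86.3]
eef_rot: [1.0, 0.031, -0.002, 0.0]
ft_force: [-8.1, -1.5, 4.6]
opening: 13.7
t: 17.85
tcp_pos: [616.6, 17.7, 86.3]
eef_rot: [1.0, 0.031, -0.002, 0.0]
ft_force: [-9.1, -2.1, 4.2]
opening: 13.8
t 17.85 tcp [616.6  17.7  86.3] yaw(x) 0.061 z [-0.004 -0.    -1.   ] F [-9.1 -2.1  4.2] op 13.8 q6 -0.16
[array([ 3.03, -1.16]), array([-2.14, -1.76]), array([ 0.08, -3.1 ])]
```

View pics/ov4e.png

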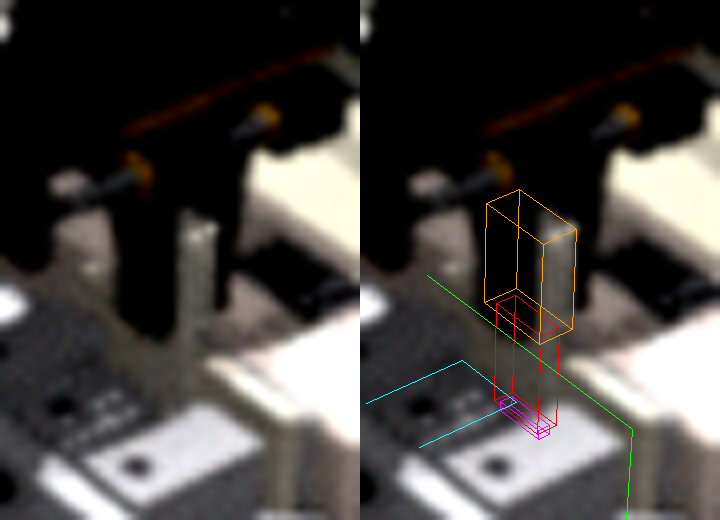

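View pics/s_end.png

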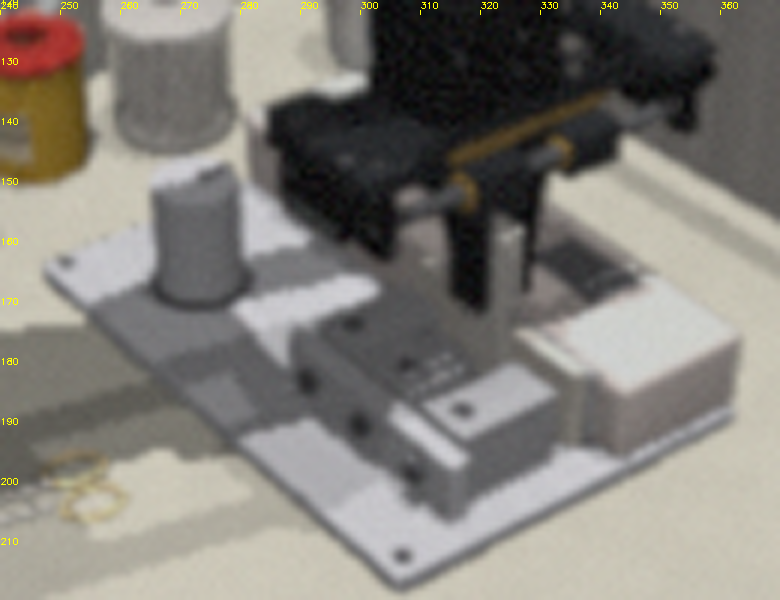

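View pics/t_end.png

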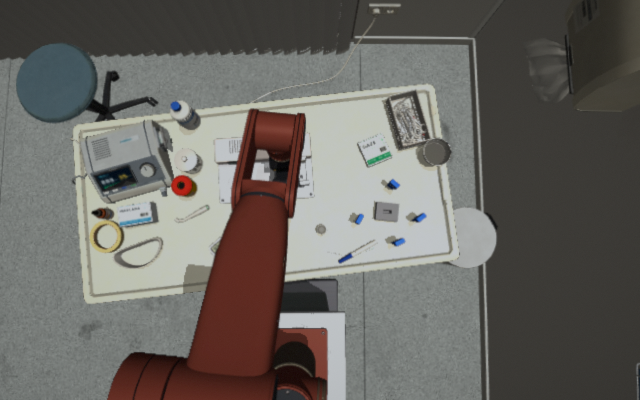

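```bash
python3 -c "
from bench import workorder
print(workorder.finish_job())"; python3 go.py 616 17 86 0.061
```

```text
the job is handed in; nothing more can be done
None
the job is handed in; nothing more can be done
```

I turned the drum to face the window, put the white spacer's blade into the wide gap in front of the middle (short) stop block, and pressed the tile back flush. I then handed the job in at about 18 s of the 58 s allowed. No verdict is reported, so what follows is my own checking.

- **Drum:** I turned it by 54°. Both camera views afterwards put its line within about 0.01 rad of the window direction. Measuring from the fitted axis instead gave 0.02 rad (top view) and 0.12 rad (scene view), still inside 0.15.
- **Spacer:** It is held upright at 45 N set grip (13.8 mm opening), with its lower end about 25 mm below the block's top. The way down showed only about 1 N, the same as sensor noise.
- **Tile:** Contact came at TCP x of about 611.5 mm and the tile stopped at 616.6 mm, which matches its 5 mm travel. The push then rose from 6 N to a steady 9 N, and the scene picture shows the tile against the frame.
- **Other objects:** In the last top view, the gauze packet, dappen dish, marker pen and blue look-alikes look unmoved. The arm hid most of the timer and needle holder, but neither was touched.
- **Small disagreements:** The cameras and arm differed by about 1–2 mm, which is within the calibration. The final wrist force also had about 4 N upward and 2 N sideways, probably friction at the tile.

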